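# Clip both ribbon reels onto their posts

### The arm

A 7-joint arm with a two-finger parallel gripper is mounted at the origin on the work surface. World frame = base frame: x ahead of the robot, y to its left, z up, the work surface at z = 0. Lengths are in m, angles in degrees, forces in N, time in s.
With the tool pointing down it reaches from about 0.4 to 0.9 m from the base axis. Payload 5.5 kg.
Tool frame: the origin (TCP) lies on the centre line of the jaws, within the pads' length; the fingertips stand bot.finger_overhang ahead of it and the grasp point (between the pads) lies 5 mm behind it (bot.finger_overhang is the distance from the TCP to the fingertips, in m); z points along the fingers, y is the line along which they close (so a half turn about z gives the same grasp; the last joint's range is limited). The gripper opens to 92 mm and grips with 3 to 60 N. Pads are 19 mm wide; open, the fingers measure 130 mm over their backs; the gripper's body (75 mm by 190 mm) begins 47 mm behind the grasp point.
Start: joints at [90.883, 28.699, -24.465, 88.831, 12.651, 65.22, -12.049], TCP at [0.159, -0.63, 0.241] pointing down, gripper open.
Joint ranges: [-164.97, 164.97], [-17.58, 116.51], [-87.97, 89.64], [11.32, 138.91], [-80.73, 260.73], [10.89, 115.49], [-147.41, 147.41]. Speed limits (degrees/s): [147.25, 147.25, 180, 180, 180, 180, 180].

### API

Orientations are given as [roll, pitch, yaw] about the fixed x, y, z axes, in that order (R = Rz(yaw) Ry(pitch) Rx(roll)).
In Python, from cell import bot, hand, telemetry, viewer gives the robot as it stands. The module is installed in compiled form; this text tells all that it offers. Calls block until the motion is done:
- bot.reach(position, orientation): joint-space move of the TCP to a pose.
- bot.move_linear(position, attitude=None, speed=0.15): straight line of the TCP; attitude=None keeps the orientation; speed is the mean speed in m/s.
- bot.movej(angles): joint-space move.
- hand.gripper_to(opening): opening from 0.0 (shut) to 1.0 (fully open); the grip force is fixed at half the most; returns when the fingers have stopped.
- bot.hold(seconds).
- bot.solve_ik(position, orientation): joint angles nearest the present ones, or None.
- telemetry.get_obs(): the state.
- viewer.capture(name): name is "side" or "top"; returns (picture, depth): 480x640x3 uint8, red, green, blue; 480x640 float32, m along the optical axis (not along the pixel's ray), 0 where there is no reading.
- viewer.camera_model(name): a dict with "fx", "fy", "cx", "cy" (pixels), "origin" and "attitude" of the camera in the world. Camera axes: x right, y up, looking along -z (the intrinsics and any distortion apply to the point x, -y, -z); pixel columns grow to the right and rows downward; lengths in m; the calibration is good to about 2 mm. A picture is of the moment at which its call begins. camera_model takes no time and is no camera call.
A pose or a line that the arm cannot do raises bot.Unreachable and nothing moves.
- bot.close_job(): hands the job in; it is judged then, once.
The state is a dict: "time": time; "q": joint angles; "dq": joint speeds; "effort": joint torques, N m; "tcp_pos": TCP position; "tool_rot": TCP orientation; "force": force on the tool from outside, world axes, zero at the start; "ft_torque": the same for the moment, N m; "grip_width": opening from 0.0 (shut) to 1.0 (fully open); "finger_force": force on a finger pad.
Only numpy, scipy, OpenCV 4.12 (cv2) and the standard library are available. Lean on these libraries where they do the work, as an engineer would, in place of code of your own. Each camera call takes 0.05 s, during which the arm holds its last target. There are 200 camera calls.

### The job

Both ribbon reels on the wreath-making table have lost their retaining clips. Push the large clip sideways onto the groove of the thicker post and the small clip onto the groove of the thinner post, each lying flat on its reel, until it snaps fully home, and let go. Leave everything else on the table where it stands.

Things in the scene. Friction and masses are not known exactly. Their poses are not given: they have to be found in the camera images.
- clip_large: Flat steel fork clip 5 mm thick, upright black square thumb knob 16 x 16 mm (sides along x, y) from 5 to 41 mm above the underside. Origin: underside below the knob's centre, z up, x from knob to open mouth. Plate 31 mm wide from x = -12 to 24 mm; two sprung arms run on to round nubs, front end x = 63 mm. Mouth 14 mm wide at rest, pocket for the 18 mm neck of stand_large. 70 g. Starts flat, left or right, any yaw.
- clip_small: Flat steel fork clip 5 mm thick, upright black square thumb knob 16 x 16 mm (sides along x, y) from 5 to 41 mm above the underside. Origin: underside below the knob's centre, z up, x from knob to open mouth. Plate 25 mm wide from x = -12 to 24 mm; two sprung arms run on to round nubs, front end x = 63 mm. Mouth 8 mm wide at rest, pocket for the 12 mm neck of stand_small. 70 g. Starts flat, left or right, any yaw.
- clip_large_seat (a point): Centre of the large clip's pocket, on the underside of the clip, 52 mm ahead of its origin along its x: lies on the post's axis, at the reel's top face, when the clip is home and released. Axes as the clip's. Pushed level along its x with the neck in mid-mouth, 8 to 15 N spreads the arms until they snap behind the neck; about 0.5 mm play when home.
- clip_small_seat (a point): The same point of the small clip (52 mm ahead of its origin, on the underside). Axes and behaviour as for the large clip.
- stand_large: The thicker-posted ribbon stand, fixed. Origin: post axis at table top, z up. Wooden base 12 mm high, x -58 to 82, y -50 to 50 mm; on it a reel, radius 48 mm, top face 52 mm above the table. Steel post: neck (groove) 18 mm diameter from 52 to 61 mm height, then a head 24 mm diameter up to 79 mm. Wire ribbon hoop (8 mm wire, 119 mm tall) crosses at x = 67 mm, uprights y = -35, 35 mm: it bars the +x side.
- stand_small: The thinner-posted ribbon stand, fixed. Origin: post axis at table top, z up. Wooden base 12 mm high, x -58 to 82, y -50 to 50 mm; on it a reel, radius 48 mm, top face 52 mm above the table. Steel post: neck (groove) 12 mm diameter from 52 to 61 mm height, then a head 18 mm diameter up to 79 mm. Wire ribbon hoop (8 mm wire, 119 mm tall) crosses at x = 67 mm, uprights y = -35, 35 mm: it bars the +x side.
- stand_large_groove (a point): On the axis of the thicker post at the level of the reel's top face (the bottom of the open part of the groove, 52 mm above the table). The clip, 5 mm thick, has 9 mm of height to enter. Axes as the stand's.
- stand_small_groove (a point): The same point on the thinner post (52 mm above the table). Axes as the stand's.
- clip_large_left (a joint): Spreading of the left arm of the large clip (left is +y of the clip) about a point 18 mm ahead of its origin, rad: 0 closed, about 0.05 while the nub passes the neck, 0.08 at most; sprung back to 0 (6 N m/rad, about 3.7 N per mm at the nub).
- clip_large_right (a joint): Spreading of the right arm of the large clip (left is +y of the clip) about a point 18 mm ahead of its origin, rad: 0 closed, about 0.05 while the nub passes the neck, 0.08 at most; sprung back to 0 (6 N m/rad, about 3.7 N per mm at the nub).
- clip_small_left (a joint): Spreading of the left arm of the small clip (left is +y of the clip) about a point 18 mm ahead of its origin, rad: 0 closed, about 0.05 while the nub passes the neck, 0.08 at most; sprung back to 0 (6 N m/rad, about 3.7 N per mm at the nub).
- clip_small_right (a joint): Spreading of the right arm of the small clip (left is +y of the clip) about a point 18 mm ahead of its origin, rad: 0 closed, about 0.05 while the nub passes the neck, 0.08 at most; sprung back to 0 (6 N m/rad, about 3.7 N per mm at the nub).
- stub_candle: Short cream candle, 44 mm diameter, 55 mm tall, standing beside the large clip's knob, its axis 62 to 68 mm from it. Origin: centre of its underside. To be left where it is.
- pine_cone: Brown pine cone, 42 mm diameter, 48 mm tall, standing beside the small clip's knob, its axis 62 to 68 mm from it. Origin: centre of its underside. To be left where it is.
- jar: Closed jar, 50 mm diameter, 90 mm tall, standing before the thicker-posted stand, about 95 to 105 mm from its post. Origin: centre of its underside. To be left where it is.
- pillar_candle: Dark red pillar candle, 50 mm diameter, 100 mm tall, standing before the thinner-posted stand, about 95 to 105 mm from its post. Origin: centre of its underside. To be left where it is.
- tape_roll: White roll of tape lying flat, 90 mm outside diameter, 24 mm tall. Origin: centre of its underside. To be left where it is.
- pliers: Red-handled pliers lying flat, about 150 mm long, 14 mm tall; origin between handles and jaws, jaws along +x. To be left where it is.
- glue_gun: Black glue gun lying on its side, about 230 mm long, 34 mm tall; nozzle along +x, handle along +y; origin under the middle of its barrel. To be left where it is.

How it is judged (in metres and radians):
At the end, for the whole second after the job is handed in: Each clip is home on the post of its size: its pocket centre within 3 mm of the post's axis, lying flat on the reel (within 3 mm in height, tilt under 0.12 rad), both arms sprung closed (under 0.025 rad), and at rest (horizontal distance between clip_large_seat and stand_large_groove below 0.003 m and z of clip_large_seat in the frame of stand_large_groove between -0.003 and 0.0035 m and angle between each of clip_large, clip_small's own z axis and vertical below 0.12 rad and value of joint each of clip_large_left, clip_large_right, clip_small_left, clip_small_right below 0.025 rad and linear speed of each of clip_large, clip_small below 0.02 m/s and horizontal distance between clip_small_seat and stand_small_groove below 0.003 m and z of clip_small_seat in the frame of stand_small_groove between -0.003 and 0.0035 m); the robot touches nothing.
It fails at once if a candle, the cone or the jar is moved by more than 25 mm or tipped (distance of any of stub_candle, pine_cone, jar, pillar_candle from where it was at the start of the episode above 0.025 m or angle between any of stub_candle, pine_cone, jar, pillar_candle's own z axis and vertical above 0.5 rad).
It fails at once if the tape roll, the pliers or the glue gun is moved by more than 25 mm (distance of any of tape_roll, pliers, glue_gun from where it was at the start of the episode above 0.025 m).
It also fails if it takes over 64 s, if anything falls off the work surface, if the arm or the gripper's body presses on something with over 40 N, if the wrist force passes 120 N, or if a joint passes its speed limit or range.

## Working session

There is one attempt and no reset: what is moved stays moved. The work goes in short steps, each a Python script; the robot and the scene stay as the last script left them, time stands still between calls to the robot, and variables do not carry over. Pictures are saved under pics/ and viewed, at most 10 in all, crops included, and the job is handed in when it is done.

```bash
mkdir -p pics; cat > h.py <<'E'
import numpy as np, cv2
from scipy.spatial.transform import Rotation as R
from cell import bot, hand, telemetry, viewer
def cloud(name):
    p,d=viewer.capture(name); m=viewer.camera_model(name)
    v,u=np.mgrid[0:480,0:640]
    x=(u-m['cx'])/m['fx']*d; y=(v-m['cy'])/m['fy']*d
    a=np.array(m['attitude'])
    Rm=a if a.shape==(3,3) else R.from_euler('xyz',a,degrees=True).as_matrix()
    P=np.stack([x,-y,-d],-1)@Rm.T+np.array(m['origin'])
    P[d==0]=np.nan
    return p,d,P
E
python3 - <<'E'
from h import *
for n in('top','side'):
    p,d,P=cloud(n); print(viewer.camera_model(n)); np.savez(n+'0.npz',p=p,P=P)
    cv2.imwrite(f'pics/{n}0.png',p[...,::-1])
o=telemetry.get_obs();print(o['time'],o['tool_rot'],o['force'],bot.finger_overhang)
E
```

```text
{'fx': 487.16771170198047, 'fy': 487.16771170198047, 'cx': 320.2283079936546, 'cy': 239.61531187417256, 'origin': array([0.38576653, 0.02602798, 1.04694443]), 'attitude': array([  9.27295084,  -0.72055129, -90.81391439])}
{'fx': 474.76591507470977, 'fy': 474.76591507470977, 'cx': 323.7510143979814, 'cy': 239.9875987018628, 'origin': array([-0.03299711,  0.70245103,  0.81661127]), 'attitude': array([  50.15543196,    0.41560002, -138.98780392])}
0.1 [-1.79897474e+02 -1.62974555e-03  1.41990887e+01] [ 0.67076908  0.09952129 -0.36651112] 0.014
```

View pics/top0.png

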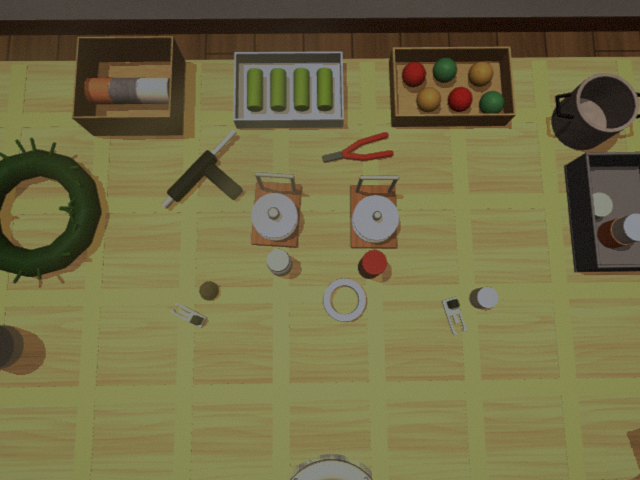

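View pics/side0.png

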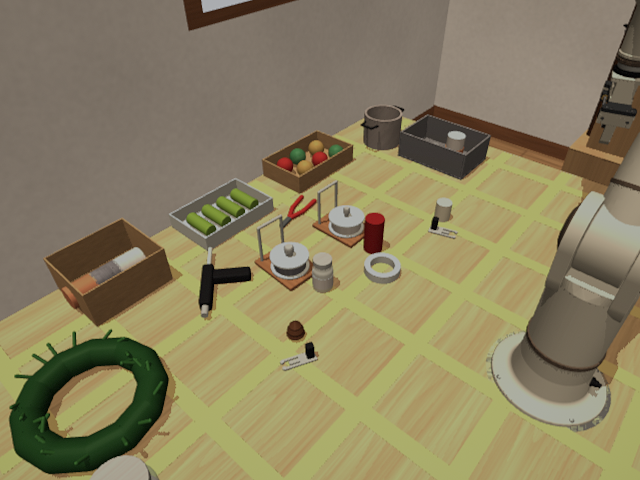

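The top view shows the large stand at (275,215) with the jar at (278,262), and the small stand at (377,216) with the red candle at (373,263). The large clip is at (454,315) by the cream candle (485,297). The small clip is at (188,316) by the cone (208,290).

```bash
cat >> h.py <<'E'
def circ(xy,r):
    from scipy.optimize import least_squares
    c=np.median(xy,0)
    return least_squares(lambda c:np.hypot(*(xy-c).T)-r,c,loss='soft_l1',f_scale=.002).x
def roi(P,c,r): return np.hypot(P[...,0]-c[0],P[...,1]-c[1])<r
def edge(m): 
    k=cv2.morphologyEx(m.astype(np.uint8),cv2.MORPH_CLOSE,np.ones((3,3))); return (k>0)&(cv2.erode(k,np.ones((3,3)))==0)
E
cat > a.py <<'E'
from h import *
px={'large':((275,213),(454,312),(487,297),(279,262)),'small':((377,216),(190,316),(208,290),(373,262))}
T=np.load('top0.npz');S=np.load('side0.npz')
for k,(st,cl,ob,jar) in px.items():
    print('==',k)
    s0=T['P'][st[1],st[0]][:2]; c0=T['P'][cl[1],cl[0]][:2]; 
    for n,D in(('top',T),('side',S)):
        P=D['P'];z=P[...,2];g=D['p'].astype(int).sum(-1)
        m=roi(P,s0,.07)
        reel=m&(abs(z-.052)<.008); head=m&(abs(z-.079)<.006)&roi(P,s0,.035)
        hoop=roi(P,s0,.12)&(z>.1)&(z<.13)&(P[...,0]>s0[0]+.03)
        e=P[edge(reel|head)&m][:,:2]; e=e[np.hypot(*(e-s0).T)>.03]
        print(n,'reel z',np.median(z[reel]).round(4),'reelcentre',circ(e,.047).round(4),'head',head.sum(),P[head].mean(0).round(4),'hoop',P[hoop].mean(0).round(4),hoop.sum())
        if hoop.sum()>5:
            w,v=np.linalg.eigh(np.cov(P[hoop][:,:2].T));print('   hoop dir',np.degrees(np.arctan2(v[1,1],v[0,1])).round(1))
        c=roi(P,c0,.075)
        kt=c&(abs(z-.041)<.006)&(g<150)
        if n=='top': c1=np.median(P[kt],0)[:2]
        kt&=roi(P,c1,.02)
        tb=np.median(z[c&(z<.02)])
        # plate: bright low-saturation pixels near table
        hsv=cv2.cvtColor(D['p'],cv2.COLOR_RGB2HSV)
        pl=c&(z<.012)&(hsv[...,1]<70)
        K=P[kt].mean(0);q=P[pl][:,:2]; 
        print('   table',tb.round(4),'knob',kt.sum(),K.round(4),'plate',pl.sum(),q.mean(0).round(4),'yaw',np.degrees(np.arctan2(*(q.mean(0)-K[:2])[::-1])).round(1))
        if len(q)>5:
            w,v=np.linalg.eigh(np.cov(q.T));print('   pca',np.degrees(np.arctan2(v[1,1],v[0,1])).round(1))
    for nm,o in(('ob',ob),('jar',jar)):
        p=T['P'][o[1],o[0]];print(nm,p.round(3))
def crop(im,u,v,w,h): return cv2.resize(im[v-h//2:v+h//2,u-w//2:u+w//2,::-1],(400,300),interpolation=cv2.INTER_CUBIC)
I=np.vstack([np.hstack([crop(T['p'],190,312,60,44),crop(T['p'],460,312,60,44)]),np.hstack([crop(S['p'],300,355,60,44),crop(S['p'],442,228,60,44)])])
cv2.imwrite('pics/c0.png',np.clip(I*1.5,0,255))
E
python3 a.py
```

```text
== large
top reel z 0.0516 reelcentre [0.6016 0.1065] head 103 [0.6012 0.1067 0.0778] hoop [0.6677 0.1012 0.1165] 174
   hoop dir 85.5
   table 0.0006 knob 52 [ 0.4138 -0.2622  0.041 ] plate 343 [ 0.3901 -0.2692] yaw -163.7
   pca -157.8
side reel z 0.0522 reelcentre [0.6022 0.1105] head 59 [0.6    0.1122 0.0778] hoop [0.6678 0.1075 0.1152] 120
   hoop dir 85.6
   table 0.001 knob 23 [ 0.4122 -0.2581  0.0395] plate 182 [ 0.3889 -0.2663] yaw -160.7
   pca -152.0
ob [ 0.425 -0.325  0.059]
jar [0.498 0.094 0.088]
== small
top reel z 0.0519 reelcentre [ 0.5945 -0.1052] head 59 [ 0.5941 -0.105   0.0776] hoop [ 0.6602 -0.1059  0.117 ] 167
   hoop dir 89.0
   table -0.0002 knob 3 [0.3881 0.2617 0.0379] plate 264 [0.4011 0.2936] yaw 67.8
   pca 64.5
side reel z 0.0524 reelcentre [ 0.5952 -0.1018] head 27 [ 0.5938 -0.0997  0.0772] hoop [ 0.6612 -0.0991  0.1146] 92
   hoop dir 89.0
   table 0.0003 knob 46 [0.386  0.2748 0.0397] plate 313 [0.3988 0.2974] yaw 60.6
   pca 56.2
ob [0.448 0.243 0.04 ]
jar [ 0.494 -0.091  0.101][ WARN:0@1.607] global loadsave.cpp:1063 imwrite_ Unsupported depth image for selected encoder is fallbacked to CV_8U.
```

View pics/c0.png

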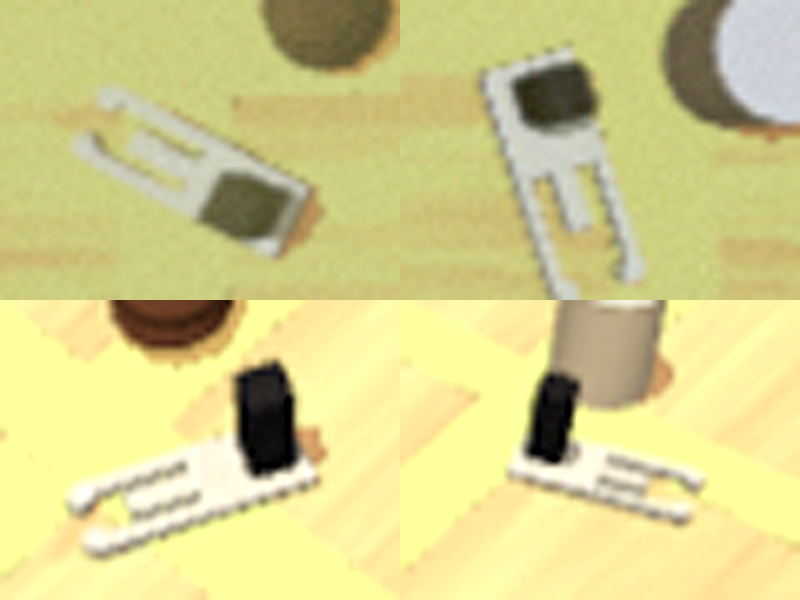

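The crops show the small clip's nubs at about (175,308) and its rear at (204,323), so its yaw is about 63°. The large clip's nubs are at about (460,332) and its rear at (449,299), so its yaw is about -163°. Next I'll fit outline templates for accurate poses and check IK.

```bash
cat >> h.py <<'E'
from scipy.optimize import minimize
def rays(name):
    m=viewer.camera_model(name); v,u=np.mgrid[0:480,0:640]
    D=np.stack([(u-m['cx'])/m['fx'],-(v-m['cy'])/m['fy'],-np.ones(u.shape)],-1)
    return np.array(m['origin']),D@R.from_euler('xyz',m['attitude'],degrees=True).as_matrix().T
def atz(name,z):
    o,D=rays(name); return o[:2]+D[...,:2]*((z-o[2])/D[...,2])[...,None]
def clipfit(name,p,x0,size,z=.005):
    """fit clip outline (x,y,yaw deg) to low-saturation pixels; z = height of plate top"""
    w=(.031 if size=='large' else .025)/2; XY=atz(name,z)
    hsv=cv2.cvtColor(p,cv2.COLOR_RGB2HSV).astype(float)
    r=roi(XY[...,:],x0[:2]+.026*np.array([np.cos(np.radians(x0[2])),np.sin(np.radians(x0[2]))]),.07)
    q=XY[r]; S=cv2.GaussianBlur(hsv,(0,0),.6)[...,1][r]; V=hsv[...,2][r]
    lo,hi=np.percentile(S[V>110],[4,80]); t=np.clip((hi-S)/(hi-lo),0,1)
    sg=lambda a:1/(1+np.exp(-np.clip(a/.0006,-50,50)))
    def cost(s):
        a=np.radians(s[2]);d=q-s[:2];x=d[:,0]*np.cos(a)+d[:,1]*np.sin(a);y=-d[:,0]*np.sin(a)+d[:,1]*np.cos(a)
        m=sg(x+.012)*sg(.061-x)*sg(w-abs(y)); hole=sg(x-.026)*sg(abs(y)-.3*w)*sg(w-.005-abs(y))+sg(x-.044)*sg(w-.006-abs(y))
        m=m*(1-np.clip(hole,0,1)); ok=V>110
        return np.mean(((m-t)**2)[ok])
    best=min((minimize(cost,np.array(x0)+[dx,dy,da],method='Nelder-Mead',options=dict(initial_simplex=np.array(x0)+[dx,dy,da]+np.array([[0,0,0],[.004,0,0],[0,.004,0],[0,0,4]]))) for dx in(-.003,.003) for dy in(-.003,.003) for da in(-3,3)),key=lambda r:r.fun)
    return best.x,best.fun
E
python3 - <<'E'
from h import *
T=np.load('top0.npz');S=np.load('side0.npz')
for k,x0 in(('large',[.414,-.260,-163]),('small',[.386,.270,63])):
    for n,D in(('top',T),('side',S)):
        s,f=clipfit(n,D['p'],x0,k);print(k,n,s.round(4),round(f,4))
def tryik(c,st,fy):
    for sg in(-90,90):
        out=[]
        for (x,y,z,yaw) in((*c[:2],.023,c[2]),(*c[:2],.2,c[2]),(st[0]-.1*np.cos(np.radians(fy)),st[1]-.1*np.sin(np.radians(fy)),.2,fy),(st[0]-.1*np.cos(np.radians(fy)),st[1]-.1*np.sin(np.radians(fy)),.077,fy),(st[0]-.052*np.cos(np.radians(fy)),st[1]-.052*np.sin(np.radians(fy)),.077,fy)):
            q=bot.solve_ik([x,y,z],[180,0,(yaw+sg+180)%360-180]); out.append(None if q is None else np.round(q).astype(int).tolist())
        print(fy,sg,out)
tryik([.414,-.26,-163],[.602,.108],-94); tryik([.414,-.26,-163],[.602,.108],86)
tryik([.386,.27,63],[.5945,-.104],89); tryik([.386,.27,63],[.5945,-.104],-91)
E
```

```text
large top [   0.4142   -0.2636 -163.6055] 0.0148
large side [   0.4123   -0.259  -163.1874] 0.0319
small top [ 0.3885  0.2703 63.1233] 0.009
small side [ 0.3872  0.2748 61.8982] 0.0199
-94 -90 [[63, 38, -42, 119, 41, 39, 10], [74, 21, -54, 113, 21, 56, 27], [24, 52, -75, 91, 51, 77, 29], [8, 44, -43, 96, 36, 54, 38], [13, 43, -42, 98, 35, 53, 42]]
-94 90 [[39, 31, -11, 120, 12, 30, -144], [49, 15, -23, 114, 7, 53, -141], [11, 36, -47, 92, 28, 65, -137], [8, 44, -42, 96, 36, 54, -142], [14, 43, -44, 98, 36, 53, -139]]
86 -90 [[63, 38, -42, 119, 41, 39, 10], [74, 21, -54, 113, 21, 56, 27], [39, 37, -60, 99, 35, 65, -125], [27, 40, -41, 103, 33, 50, -124], [23, 41, -42, 102, 34, 51, -129]]
86 90 [[39, 31, -11, 120, 12, 30, -144], [49, 15, -23, 114, 7, 53, -141], [34, 33, -51, 99, 29, 63, 60], [37, 47, -57, 103, 47, 57, 46], [27, 44, -49, 102, 40, 54, 47]]
89 -90 [[-50, 30, 14, 123, -14, 29, -142], [-72, 14, 39, 118, -11, 52, -144], [45, 32, -39, 94, 22, 62, -92], [39, 39, -31, 99, 26, 49, -94], [36, 39, -33, 101, 27, 49, -100]]
89 90 [[3, 41, -51, 121, 50, 42, -18], [21, 29, -74, 115, 33, 60, -5], [57, 40, -60, 94, 37, 68, 77], [54, 49, -56, 98, 47, 59, 71], [51, 48, -56, 100, 47, 58, 66]]
-91 -90 [[-50, 30, 14, 123, -14, 29, -142], [-72, 14, 39, 118, -11, 52, -144], [36, 33, -52, 98, 29, 63, 63], [38, 47, -57, 103, 47, 57, 51], [43, 48, -57, 102, 47, 58, 55]]
-91 90 [[3, 41, -51, 121, 50, 42, -18], [21, 29, -74, 115, 33, 60, -5], [39, 36, -57, 98, 33, 65, -120], [28, 40, -41, 103, 33, 50, -119], [30, 38, -37, 103, 30, 49, -112]]
```

```bash
cat >> h.py <<'E'
def wrap(a): return (a+180)%360-180
def st(msg=''):
    o=telemetry.get_obs();print(msg,'t',round(o['time'],2),'tcp',np.round(o['tcp_pos'],4),'rot',np.round(o['tool_rot'],2),'F',np.round(o['force'],1),'w',round(o['grip_width']*92,1),'ff',np.round(o['finger_force'],1));return o
def align(c,toolyaws,z=.023,op=.3):
    for i,ty in enumerate(toolyaws):
        rot=[180,0,wrap(ty)]
        if i==0:
            bot.reach([c[0],c[1],.11],rot); hand.gripper_to(op)
        else: bot.move_linear([c[0],c[1],.065],rot,.15)
        bot.move_linear([c[0],c[1],z],rot,.15); hand.gripper_to(0); st('grip')
        hand.gripper_to(op); bot.move_linear([c[0],c[1],.065],rot,.2)
E
python3 - <<'E'
from h import *
y=-163.4
align([.4133,-.2613],[y,y-90])
st()
E
```

```text
grip t 4.03 tcp [ 0.4139 -0.2617  0.0238] rot [-1.7993e+02  5.0000e-02 -1.6340e+02] F [-0.8 -1.3  6.5] w 15.7 ff 30.0
grip t 7.35 tcp [ 0.414  -0.2616  0.0238] rot [1.7994e+02 7.0000e-02 1.0660e+02] F [-0.8  0.8  5.1] w 15.5 ff 30.0
 t 8.17 tcp [ 0.4138 -0.2619  0.0657] rot [1.7995e+02 1.0000e-01 1.0658e+02] F [-0.6 -0.  -0.4] w 27.1 ff 0.0
```

```bash
python3 - <<'E'
from h import *
bot.move_linear([.414,-.2616,.12],None,.3)
y=62.5
align([.3878,.2725],[y,y+90])
st()
for n in('top','side'):
    p,d,P=cloud(n); cv2.imwrite(f'pics/{n}1.png',p[...,::-1])
    print(n,*clipfit(n,p,[.414,-.2616,-163.4],'large'))
E
```

```text
grip t 11.74 tcp [0.3885 0.2729 0.0238] rot [ 1.7993e+02 -8.0000e-02  6.2490e+01] F [ 0.2 -0.9  7.4] w 15.9 ff 30.0
grip t 15.07 tcp [0.3883 0.273  0.0238] rot [1.7992e+02 4.0000e-02 1.5250e+02] F [0.3 0.1 5.5] w 15.2 ff 30.0
 t 15.88 tcp [0.3885 0.2727 0.0656] rot [1.7992e+02 7.0000e-02 1.5247e+02] F [ 0.2 -0.1 -0.6] w 27.5 ff 0.0
top [   0.41415191   -0.2651416  -177.34137063] 0.35603970246305683
side [   0.41204311   -0.25874694 -161.66207586] 0.036441421330654554
```

```bash
python3 - <<'E'
from h import *
bot.move_linear([.3885,.2727,.13],None,.3)
rot=[180,0,wrap(-163.4-90)]
bot.reach([.4135,-.2615,.12],rot)
for n in('top','side'):
    p,d,P=cloud(n); np.savez(n+'2.npz',p=p,P=P)
    print(n,*clipfit(n,p,[.3883,.273,62.5],'small'))
    # reel discs by colour at z=.052 and far-edge fit; heads at z=.079
    hsv=cv2.cvtColor(p,cv2.COLOR_RGB2HSV)
    o=np.array(viewer.camera_model(n)['origin'])[:2]
    XY=atz(n,.052)
    for k,s0 in(('large',[.602,.108]),('small',[.5947,-.1035])):
        s0=np.array(s0);m=roi(XY,s0,.065)&(hsv[...,1]<60)
        e=XY[edge(m)];r=np.hypot(*(e-s0).T);away=((e-s0)@((s0-o)/np.linalg.norm(s0-o)))/r
        e=e[(abs(r-.048)<.009)&(away>-.5 if n=='top' else away>.0)]
        c=circ(e,.0472);print('  ',k,len(e),c.round(4),'rms',np.std(np.hypot(*(e-c).T)).round(4))
bot.move_linear([.4135,-.2615,.0225],rot,.2); hand.gripper_to(0); st('grip')
bot.move_linear([.4135,-.2615,.21],rot,.25); st('lift')
E
```

```text
top [ 0.38852044  0.27023648 63.14362108] 0.008822314347795027
   large 119 [0.6011 0.107 ] rms 0.0009
   small 121 [ 0.5941 -0.1049] rms 0.0009
side [ 0.387186    0.27482068 61.88109319] 0.019778617580383847
   large 66 [0.6013 0.1104] rms 0.0025
   small 57 [ 0.5947 -0.1014] rms 0.0023
grip t 19.38 tcp [ 0.4141 -0.2618  0.0233] rot [1.7994e+02 7.0000e-02 1.0659e+02] F [-0.5  0.2  4. ] w 16.1 ff 30.0
lift t 20.28 tcp [ 0.4123 -0.2616  0.2087] rot [-1.7990e+02 -6.0000e-02  1.0657e+02] F [-0.2  0.1 -0.5] w 15.8 ff 30.0
```

```bash
cat >> h.py <<'E'
def goto(p,rot,speed=.1,n=2):
    """move so that the MEASURED tcp is p"""
    p=np.array(p,float);c=p.copy()
    for i in range(n):
        bot.move_linear(c,rot,speed if i==0 else .05)
        e=p-np.array(telemetry.get_obs()['tcp_pos'])
        if np.abs(e).max()<.0003: break
        c=c+e
    return c
class Ins:
    def __init__(s,post,yaw,sg,zg,lat=0.):
        a=np.radians(yaw);s.u=np.array([np.cos(a),np.sin(a)]);s.n=np.array([-s.u[1],s.u[0]])
        s.post=np.array(post);s.rot=[180,0,wrap(yaw+sg)];s.zg=zg
    def p(s,d,lat=0,h=.0535): return [*(s.post+s.u*(d-.052)+s.n*lat),s.zg+h]
    def rep(s,msg=''):
        o=telemetry.get_obs();x=np.array(o['tcp_pos']);F=np.array(o['force']);e=x[:2]-s.post
        print(msg,'t',round(o['time'],2),'d %.2f lat %.2f h %.2f mm'%(1e3*(e@s.u+.052),1e3*(e@s.n),1e3*(x[2]-s.zg)),'Fu %.1f Fn %.1f Fz %.1f'%(F[:2]@s.u,F[:2]@s.n,F[2]),'w',round(o['grip_width']*92,1));return o
E
python3 - <<'E'
from h import *
I=Ins([.6015,.1085],-94,-90,.0233)
bot.reach(I.p(-.06,h=.17),I.rot); I.rep()
goto(I.p(-.06,h=.075),I.rot,.2,1)
goto(I.p(-.06),I.rot,.1); I.rep('down')
c=goto(I.p(-.032),I.rot,.08); I.rep('pre')
print(c-np.array(I.p(-.032)))
p,d,P=cloud('side'); im=p[200:320,220:380,::-1]; cv2.imwrite('pics/s3.png',cv2.resize(im,(800,600),interpolation=cv2.INTER_CUBIC))
E
```

```text
t 22.17 d -58.19 lat 0.71 h 169.65 mm Fu 1.4 Fn 0.4 Fz -0.9 w 15.7
down t 23.41 d -60.47 lat 0.53 h 54.44 mm Fu -0.4 Fn -0.1 Fz -1.6 w 16.0
pre t 24.16 d -33.89 lat -0.53 h 53.66 mm Fu 0.1 Fn 0.4 Fz -0.2 w 15.6
[ 0.00018099 -0.0008436  -0.00013808]
```

View pics/s3.png

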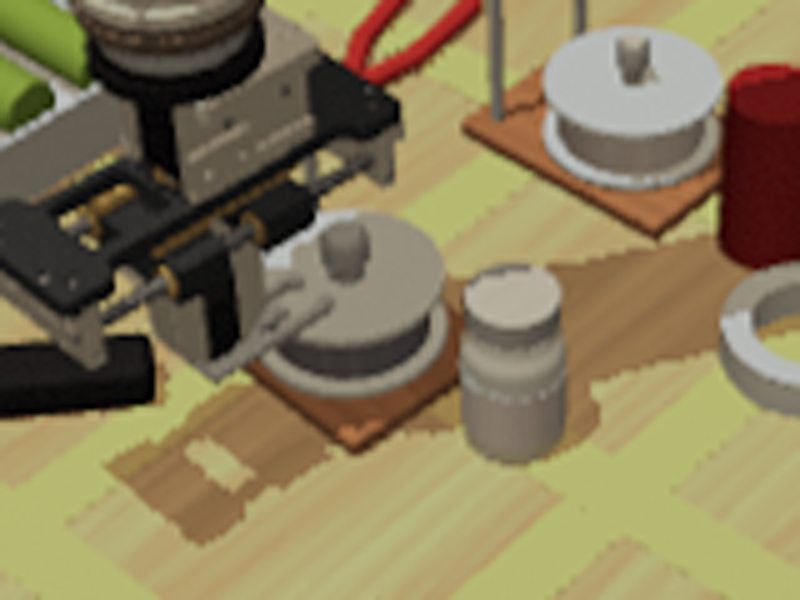

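The fork (nubs at about (300,285) and (325,310) in the crop) lies level with the reel top and points at the post (345,250). I'll push on in small steps while watching the forces.

```bash
python3 - <<'E'
from h import *
I=Ins([.6015,.1085],-94,-90,.0233)
for d in(-.022,-.018,-.015,-.012):
    bot.move_linear(I.p(d),I.rot,.05); bot.hold(.15); o=I.rep('push'); 
E
```

```text
push t 24.73 d -22.09 lat -0.01 h 53.56 mm Fu -0.2 Fn -0.9 Fz -1.9 w 15.4
push t 25.13 d -18.00 lat -0.04 h 53.47 mm Fu 1.3 Fn -0.6 Fz -0.9 w 15.8
push t 25.53 d -15.53 lat 0.40 h 53.77 mm Fu -2.0 Fn 2.5 Fz -1.5 w 15.8
push t 25.93 d -13.22 lat 0.41 h 54.04 mm Fu -5.3 Fn 2.8 Fz -0.2 w 16.5
```

```bash
python3 - <<'E'
from h import *
I=Ins([.6015,.1085],-94,-90,.0233)
lat=.0008
for d in(-.011,-.009,-.007,-.005,-.003,-.001,.0005):
    bot.move_linear(I.p(d,lat),I.rot,.05); bot.hold(.15); o=I.rep('push')
    Fn=np.array(o['force'])[:2]@I.n; lat+=np.clip(Fn*.0002,-.0006,.0006)
    if np.linalg.norm(o['force'])>40: break
print(lat)
E
```

```text
push t 26.33 d -13.09 lat 0.67 h 54.09 mm Fu -5.4 Fn 1.8 Fz -0.2 w 15.6
push t 26.73 d -11.66 lat 0.77 h 54.21 mm Fu -5.5 Fn 0.7 Fz 0.3 w 15.7
push t 27.13 d -9.62 lat 0.85 h 54.18 mm Fu -5.9 Fn 1.5 Fz 0.6 w 15.8
push t 27.53 d -3.65 lat 1.25 h 53.01 mm Fu 0.1 Fn -0.2 Fz -0.3 w 15.5
push t 27.93 d -2.39 lat 1.44 h 53.31 mm Fu -0.1 Fn 0.1 Fz -0.8 w 15.7
push t 28.33 d -1.50 lat 1.40 h 53.56 mm Fu -2.1 Fn -1.1 Fz -1.3 w 16.0
push t 28.73 d -1.31 lat 1.27 h 53.75 mm Fu -5.6 Fn 0.2 Fz -1.4 w 16.0
0.001392493820555373
```

```bash
python3 - <<'E'
from h import *
I=Ins([.6015,.1085],-94,-90,.0233)
bot.move_linear(I.p(.002,.0013),I.rot,.05); bot.hold(.15); I.rep('push')
bot.move_linear(I.p(-.0014,.0013,.0525),I.rot,.05); bot.hold(.1); I.rep('relax')
hand.gripper_to(.3); I.rep('open')
bot.move_linear(I.p(-.0014,.0013,.14),I.rot,.25)
# go for the small clip
rot=[180,0,wrap(62.5+90)]
bot.reach([.3878,.2727,.12],rot); I.rep()
p,d,P=cloud('side'); np.savez('side4.npz',p=p,P=P)
print(clipfit('side',p,[.6065-.0011,.1625+.0018,-94],'large',.057))
cv2.imwrite('pics/s4.png',cv2.resize(p[210:300,230:350,::-1],(800,600),interpolation=cv2.INTER_CUBIC))
E
```

```text
push t 29.13 d -1.15 lat 1.19 h 53.92 mm Fu -7.8 Fn 0.3 Fz -4.0 w 16.0
relax t 29.48 d -1.47 lat 1.24 h 52.49 mm Fu -4.0 Fn 0.4 Fz -0.8 w 16.2
open t 29.94 d -0.98 lat 1.44 h 52.52 mm Fu -0.3 Fn 0.0 Fz -0.2 w 27.3
 t 31.43 d -96.55 lat -223.66 h 96.41 mm Fu -0.4 Fn 0.4 Fz 0.3 w 27.7
(array([  0.59010607,   0.15431731, -55.37240256]), np.float64(0.1551175250564418))
```

View pics/s4.png

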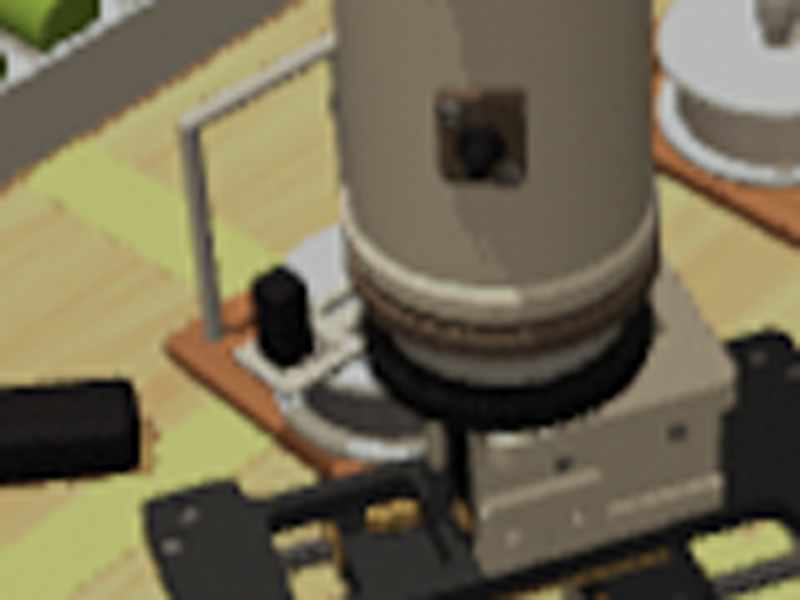

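The knob at (283,315) and plate lie flat on the large reel. The gripper hides the post, so I'll check that later. Now the small clip, with the post estimate corrected by what the large one taught.

```bash
python3 - <<'E'
from h import *
rot=[180,0,wrap(62.5+90)]
bot.move_linear([.3878,.2727,.0225],rot,.2); hand.gripper_to(0); o=st('grip')
bot.move_linear([.3878,.2727,.21],rot,.25); st('lift')
for n in('top','side'):
    p,d,P=cloud(n); np.savez(n+'5.npz',p=p)
I=Ins([.596,-.102],89,90,.0235)
bot.reach(I.p(-.06,h=.17),I.rot); I.rep()
bot.move_linear(I.p(-.06,h=.075),I.rot,.2)
bot.move_linear(I.p(-.06),I.rot,.1); bot.hold(.1); I.rep('down')
bot.move_linear(I.p(-.025),I.rot,.08);bot.hold(.1); I.rep('pre')
p,d,P=cloud('side')
a=cv2.resize(p[180:270,300:420,::-1],(800,600),interpolation=cv2.INTER_CUBIC);cv2.imwrite('pics/s6.png',a)
E
```

```text
grip t 32.48 tcp [0.3884 0.2729 0.023 ] rot [1.7994e+02 4.0000e-02 1.5248e+02] F [0.1 0.5 1.6] w 15.9 ff 30.0
lift t 33.38 tcp [0.3873 0.2716 0.2088] rot [-1.7989e+02 -2.0000e-02  1.5248e+02] F [ 0.   0.1 -1.5] w 15.8 ff 30.0
 t 35.39 d -58.17 lat -0.23 h 170.28 mm Fu -0.2 Fn 0.4 Fz -0.9 w 15.8
down t 36.48 d -59.96 lat -0.17 h 53.74 mm Fu 0.1 Fn 0.1 Fz -1.3 w 15.8
pre t 37.17 d -25.67 lat -0.04 h 53.41 mm Fu -0.2 Fn -0.7 Fz -0.6 w 15.5
```

View pics/s6.png

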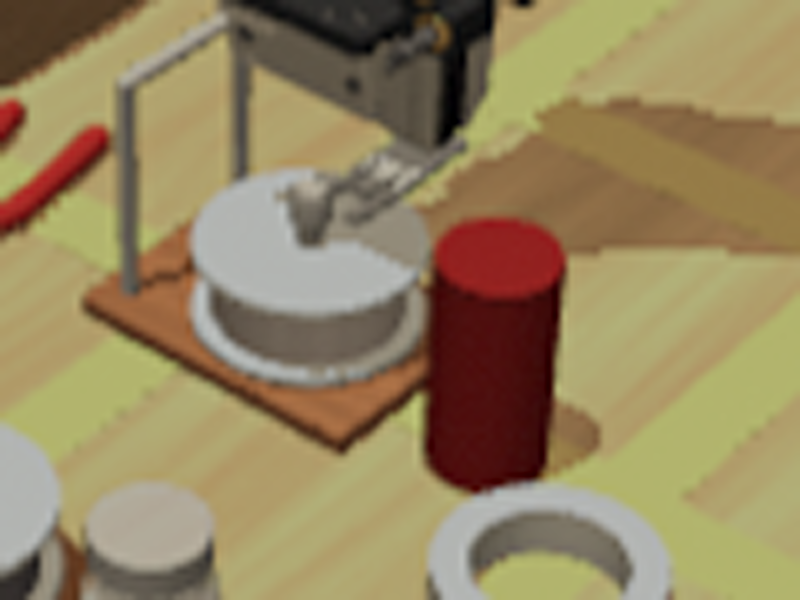

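The small fork at (375,185) points at the post (310,210), low on the reel. I'll push with the lateral force servo.

```bash
python3 - <<'E'
from h import *
I=Ins([.596,-.102],89,90,.0235)
lat=0
for d in(-.018,-.015,-.012,-.010,-.008,-.006,-.004,-.002,-.0005,.001,.0025):
    bot.move_linear(I.p(d,lat),I.rot,.05); bot.hold(.15); o=I.rep('push')
    F=np.array(o['force']); Fn=F[:2]@I.n; Fu=F[:2]@I.u
    if abs(Fn)>.8: lat+=np.clip(Fn*.00025,-.0006,.0006)
    if np.linalg.norm(F)>35 or (d>-.003 and Fu<-6): break
print(lat)
E
```

```text
push t 37.67 d -18.11 lat -0.04 h 53.51 mm Fu -0.1 Fn -0.2 Fz -1.0 w 15.7
push t 38.07 d -15.06 lat 0.00 h 53.50 mm Fu -0.4 Fn -0.2 Fz -0.7 w 15.9
push t 38.47 d -11.98 lat 0.27 h 53.40 mm Fu 0.4 Fn 0.1 Fz -1.1 w 15.6
push t 38.87 d -10.99 lat 0.23 h 53.32 mm Fu -4.6 Fn 1.7 Fz -1.2 w 16.0
push t 39.27 d -9.74 lat 0.45 h 53.32 mm Fu -6.3 Fn 1.0 Fz -2.1 w 15.6
push t 39.67 d -8.52 lat 0.60 h 53.30 mm Fu -7.3 Fn 0.8 Fz -2.9 w 15.7
push t 40.07 d -6.44 lat 0.54 h 53.45 mm Fu -6.6 Fn 0.8 Fz -1.4 w 15.9
push t 40.47 d -0.37 lat 0.37 h 53.77 mm Fu 0.2 Fn 0.4 Fz -0.9 w 15.6
push t 40.87 d -0.27 lat 0.59 h 53.53 mm Fu 0.0 Fn 0.5 Fz -1.4 w 15.9
push t 41.27 d 0.60 lat 0.64 h 53.48 mm Fu -1.7 Fn -1.1 Fz -1.5 w 15.7
push t 41.67 d 0.84 lat 0.55 h 53.50 mm Fu -5.4 Fn 0.1 Fz -0.1 w 15.6
0.0004113830597600303
```

Snapped in and bottomed out. I'll release, retreat and inspect.

```bash
python3 - <<'E'
from h import *
I=Ins([.596,-.102],89,90,.0235)
bot.move_linear(I.p(.0004,.0004,.0525),I.rot,.05); bot.hold(.1); I.rep('relax')
hand.gripper_to(.3); I.rep('open')
bot.move_linear(I.p(.0004,.0004,.14),I.rot,.25)
bot.reach([.40,-.33,.3],I.rot); st()
p,d,P=cloud('side'); t,dt,Pt=cloud('top'); np.savez('top7.npz',p=t,P=Pt); np.savez('side7.npz',p=p,P=P)
c=lambda im,u,v:cv2.resize(im[v-22:v+23,u-30:u+30,::-1],(400,300),interpolation=cv2.INTER_CUBIC)
cv2.imwrite('pics/f.png',np.vstack([np.hstack([c(p,290,262),c(p,350,212)]),np.hstack([c(t,265,215),c(t,385,215)])]))
E
```

```text
relax t 42.02 d 0.65 lat 0.38 h 52.41 mm Fu -1.6 Fn 0.4 Fz -0.4 w 15.9
open t 42.48 d 0.72 lat 0.35 h 52.56 mm Fu 0.3 Fn -0.1 Fz 0.4 w 27.5
 t 44.11 tcp [ 0.4002 -0.3293  0.2993] rot [ 1.7994e+02 -1.0000e-02  1.7905e+02] F [-0.2  0.4  0.3] w 27.6 ff 0.0
```

View pics/f.png

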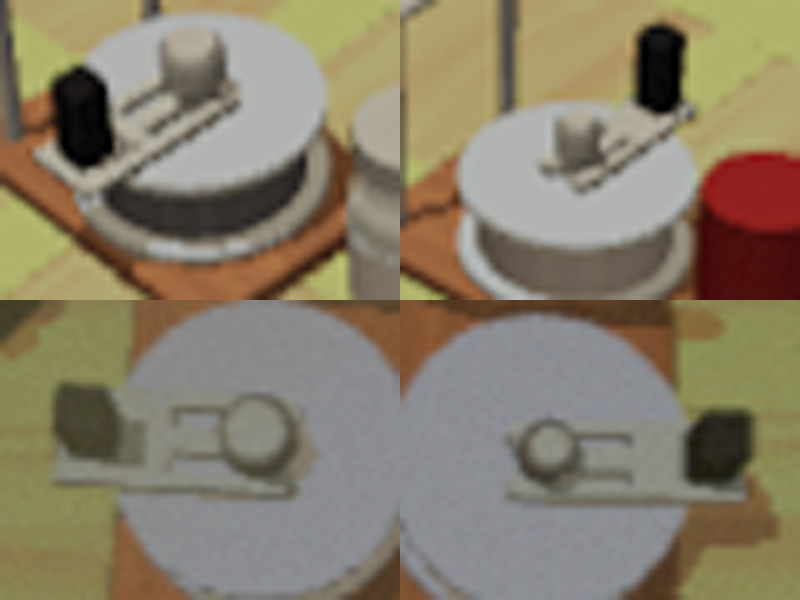

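Both clips lie flat with their arms past the posts: heads at (193,65) and (578,142), nubs beyond them on the far side. The force stops agree that both are home, so I'm handing in.

```bash
python3 -c "
from h import *
print(bot.close_job())"
```

```text
the job is handed in; nothing more can be done
None
```

Both clips snapped home and were released, lying flat on their reels, going by the force stops and final pictures; I handed the job in at about 44 s of the 64 s allowed, and no verdict was returned.

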